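Take the tea glass apart for airing

TASK

Take the covered tea glass apart: lift off its lid and set it gently, knob up, in the middle of the square wooden coaster; then lift the strainer out and stand it gently upright, centred on the dark round inlay of the turntable, without letting the turntable turn. Leave the glass in its holder and everything else standing where they are.

Things in the scene. Friction and masses are not known exactly. Their poses are not given: they have to be found in the camera images.
- tea_glass: The covered tea glass: green glass 68 mm in diameter, rim 90 mm high, bore 62 mm, in one piece with a steel holder (74 mm across, foot 84 mm, 48 mm high); 0.35 kg, loose. A wire handle reaches 70 mm from the axis along its +y, 11 to 49 mm high. Origin: centre of the underside, z up. The strainer and lid start on it.
- strainer: Steel strainer in the tea glass, 0.16 kg: closed basket 50 mm in diameter, 60 mm deep, flat bottom; flange 80 mm across (60 to 64 mm up) resting loosely on the glass rim; step 64 mm across (64 to 68 mm); grip stem 14 mm thick (68 to 100 mm). Origin: centre of its bottom, z up; starts 30 mm above the table. The lid hides all but the flange. It must rise 60 mm to clear the glass.
- lid: Steel cap, 0.13 kg, 76 mm in diameter, 44 mm tall, hollow below (40 mm deep), loose over the strainer's stem, resting on its flange; on top a dark wooden knob 20 mm thick (44 to 76 mm above the rim). Round about z. Origin: centre of the lower rim, z up; starts 94 mm above the table. It must rise 40 mm to clear the stem.
- square_coaster: Square wooden coaster 90 x 90 x 10 mm, fixed on the table. Origin: centre of its underside; the top is 10 mm above it. It and the round coaster may lie in either of two places on the right.
- round_coaster: Bystander: round coaster of the same wood, 94 mm in diameter, 10 mm thick, fixed. Origin: centre of the underside.
- inlay (a point): Centre, on the top surface (28 mm above the table), of the dark round wood inlay 60 mm in diameter, flush in the turntable; z up, x points outward from the turntable's axis. The turntable is a pale wooden disc 300 mm in diameter; its axis lies 100 mm from this point along the point's -x.
- turntable (a joint): Angle of the turntable about the vertical (rad, grows anticlockwise from above; at 0 the inlay lies on the far, +x, side). It turns almost freely on its bearing: a light sideways push spins it.
- sugar_bowl: Bystander: open steel sugar bowl, 72 mm in diameter, 50 mm tall, loose at the centre of the turntable. Origin: centre of its underside.
- second_glass: Bystander: an empty tea glass in a holder, same as the first, behind it. Origin: centre of its underside.
- jam_jar: Bystander: amber jam jar, 72 mm in diameter, 95 mm tall, at the back. Origin: centre of its underside.
- teaspoon: Bystander: steel jam spoon 140 mm long lying on the table at the back right. Origin: on its underside near its middle.

How it is judged:
By the outcome, as a careful person would: the job done as asked, in the order asked, and still so for the second after the job is handed in, with the robot touching nothing.
It also fails if it takes over 64 s, if anything falls off the work surface, if the arm or the gripper's body presses on something with over 40 N, if the wrist force passes 120 N, or if a joint passes its speed limit or range.

ROBOT

A 6-joint arm with a two-finger parallel gripper is mounted at the origin on the work surface. World frame = base frame: x ahead of the robot, y to its left, z up, the work surface at z = 0. Lengths are in m, angles in degrees, forces in N, time in s.
With the tool pointing down it reaches from about 0.4 to 0.825 m from the base axis. Payload 7 kg.
Tool frame: the origin (TCP) lies midway between the tips of the shut fingers; the grasp point (between the pads) lies 19 mm behind it; z points along the fingers, y is the line along which they close (so a half turn about z gives the same grasp; the last joint's range is limited). The gripper opens to 88 mm and grips with 3 to 60 N. Pads are 19 mm wide; open, the fingers measure 130 mm over their backs; the gripper's body (78 mm by 193 mm) begins 47 mm behind the grasp point.
Start: joints at [-55.686, 20.546, 0.682, 0, -70.136, -16.507], TCP at [0.206, -0.643, 0.188] pointing down, gripper open.
Joint ranges: [-176.03, 176.03], [-82.01, 121.73], [-58.28, 71.71], [-173.87, 95.51], [-174.79, -0.11], [-173.66, 173.66]. Speed limits (degrees/s): [136.94, 136.94, 172.46, 180, 180, 180].

INTERFACE

Orientations are given as [roll, pitch, yaw] about the fixed x, y, z axes, in that order (R = Rz(yaw) Ry(pitch) Rx(roll)).
In Python, from plant import telemetry, viewer, workorder gives the robot as it stands. The module is installed in compiled form; this text tells all that it offers.
- The arm moves only by the tool carry_out, never from a script. Its argument "rows" is a list of rows, each a list of 6 numbers: the shift along the tool's x, y, z in m, then the turn, a rotation vector about the tool's x, y, z in rad. In form: [[tx, ty, tz, ax, ay, az], ...]. A call has 1 to 8 rows; each row is the pose to reach, as a shift and turn from the pose commanded when the call began, along the tool's axes at that moment; what a row does not reach only later rows make up. A row lasts 1/8 s, in which the tool goes at most 62.5 mm and 10.7 degrees, less where a joint would pass 70% of its speed; a pose out of reach is approached as far as the arm can. A call with a gripper value outside its range is refused whole. "grip" is the gripper's target within -1 to 1 (fully open at 1, half-way at 0, shut at -1), set as the call begins (left out, the last holds). The fingers move at their own pace and stop on an object; the grip force is fixed at half the most. Time passes only in rows, so rows that repeat a pose let the fingers close. It gives the time, the measured TCP pose, the force, the opening and the grip force at its end, in the units of the state.
- telemetry.get_obs(): the state, without advancing time (a new reading comes with each control period).
- viewer.snapshot(name): name is "scene" or "top" or "wrist"; returns the picture (480x640x3 uint8, red, green, blue); there is no depth.
- viewer.camera_info(name): a dict with "intrinsics" (3x3 intrinsics, pixels), "k1" (the pictures are not rectified: a ray, as slopes to the right and down, at radius r is drawn at 1 + k1 r^2 times it, then the intrinsics apply), "extrinsics" (4x4, takes a point from camera to world coordinates); the wrist camera has in their place "tool_from_camera" (4x4, takes a point from camera to tool coordinates, whose origin is the TCP and whose axes are the flange's). Camera axes: x right, y down, z forward; pixel columns grow to the right and rows downward; lengths in m; the calibration is good to about 2 mm. A picture is of the moment at which its call begins: read the wrist's pose just before it. camera_info takes no time and is no camera call.
- workorder.close_job(): hands the job in; it is judged then, once.
The state is a dict: "clock": time; "joint_pos": joint angles; "qvel": joint speeds; "tau": joint torques, N m; "tool_pos": TCP position; "orientation": TCP orientation; "force": force on the tool from outside, world axes, zero at the start; "moment": the same for the moment, N m; "opening": finger opening in m; "gripper_force": force on a finger pad.
Only numpy, scipy, OpenCV 4.12 (cv2) and the standard library are available. Lean on these libraries where they do the work, as an engineer would, in place of code of your own. Each camera call takes 0.05 s, during which the arm holds its last target. There are 200 camera calls.

## Working session

There is one attempt and no reset: what is moved stays moved. The work goes in short steps, Python scripts to look and compute and a tool call to move; the robot and the scene stay as the last step left them, time stands still between calls to the robot, and variables do not carry over. Pictures are saved under pics/ and viewed, at most 13 in all, crops included, and the job is handed in when it is done.

Besides the shell and the picture viewer there is one more tool, called after "Request:" as name(argument=value, ...), one argument or row to a line, values as JSON. carry_out: Moves the arm, as the interface text tells. Its arguments: {"type":"object","properties":{"rows":{"type":"array"},"grip":{"type":"number"}},"required":["rows"]}

```bash
mkdir -p pics; python3 - <<'E'
from plant import telemetry, viewer
import cv2
o=telemetry.get_obs();print({k:o[k] for k in('clock','tool_pos','orientation','opening')})
for n in('scene','top'):
    cv2.imwrite(f'pics/{n}0.png',viewer.snapshot(n)[:,:,::-1]);i=viewer.camera_info(n);print(n,i)
print(viewer.camera_info('wrist'))
E
```

```text
{'clock': 0.0, 'tool_pos': array([ 0.20625019, -0.64216214,  0.18680839]), 'orientation': array([ 1.79906691e+02, -8.51734701e-03, -1.62199950e+02]), 'opening': 0.08783070870113292}
scene {'intrinsics': array([[433.43327268,   0.        , 314.99319006],
       [  0.        , 433.43327268, 239.88243513],
       [  0.        ,   0.        ,   1.        ]]), 'k1': -0.05605873276476613, 'extrinsics': array([[-0.87987141,  0.3406275 , -0.33135963,  0.9005919 ],
       [ 0.47504809,  0.61216211, -0.63212883,  0.47972911],
       [-0.01247465, -0.71360385, -0.70043839,  0.66527365],
       [ 0.        ,  0.        ,  0.        ,  1.        ]])}
top {'intrinsics': array([[499.6308836 ,   0.        , 311.79263508],
       [  0.        , 499.6308836 , 240.42503823],
       [  0.        ,   0.        ,   1.        ]]), 'k1': -0.11507809847805099, 'extrinsics': array([[-0.01360216, -0.99114646,  0.13207454,  0.49411098],
       [-0.99979284,  0.01148127, -0.0168066 , -0.01638681],
       [ 0.01514141, -0.13227578, -0.9910973 ,  0.94060188],
       [ 0.        ,  0.        ,  0.        ,  1.        ]])}
{'intrinsics': array([[394.7193755 ,   0.        , 324.07184873],
       [  0.        , 394.7193755 , 241.30953179],
       [  0.        ,   0.        ,   1.        ]]), 'k1': -0.08847914777184991, 'tool_from_camera': array([[ 5.22936156e-04, -9.50792350e-01, -3.09828393e-01,
         8.52496385e-02],
       [ 9.99999848e-01,  5.51470802e-04, -4.51263622e-06,
        -3.29752853e-04],
       [ 1.75151892e-04, -3.09828344e-01,  9.50792494e-01,
        -1.96764205e-01],
       [ 0.00000000e+00,  0.00000000e+00,  0.00000000e+00,
         1.00000000e+00]])}
```

View pics/top0.png

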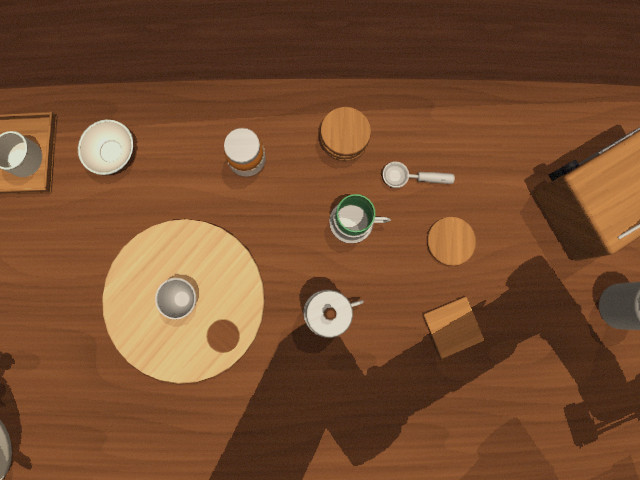

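View pics/scene0.png

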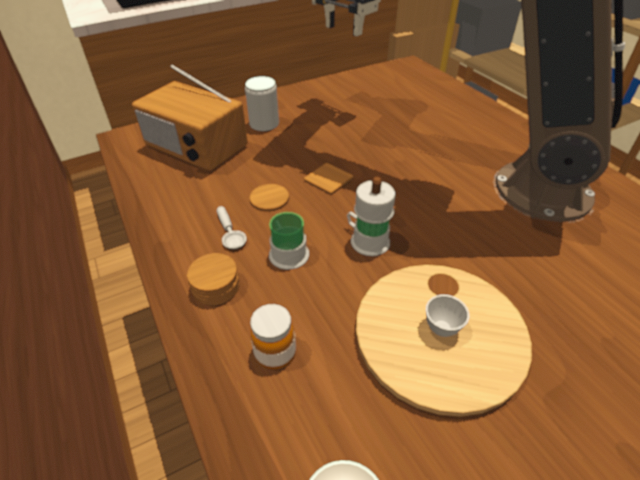

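The top view shows the lid knob at about (330,314), the square coaster centred near (454,328) with part of it in shadow, the inlay at (223,336) and the bowl at (176,298). The handle points toward the upper right. The scene view shows the lidded glass at (374,215).

```bash
cat > h.py <<'E'
import numpy as np, cv2
from scipy.spatial.transform import Rotation as R
from plant import telemetry, viewer
def cam(n,o=None):
    i=viewer.camera_info(n)
    if n!='wrist': E=i['extrinsics']
    else:
        T=np.eye(4);T[:3,:3]=R.from_euler('xyz',o['orientation'],degrees=True).as_matrix();T[:3,3]=o['tool_pos'];E=T@i['tool_from_camera']
    return i['intrinsics'],i['k1'],E
def plane(c,px,z):
    K,k1,E=c
    p=cv2.undistortPoints(np.array(px,float).reshape(-1,1,2),K,np.array([k1,0,0,0.]))[:,0]
    d=np.c_[p,np.ones(len(p))]@E[:3,:3].T
    t=(z-E[2,3])/d[:,2]
    return E[:3,3]+t[:,None]*d
def proj(c,P):
    K,k1,E=c
    q=(np.array(P,float).reshape(-1,3)-E[:3,3])@E[:3,:3]
    return cv2.projectPoints(q,np.zeros(3),np.zeros(3),K,np.array([k1,0,0,0.]))[0][:,0]
def circ(P):  # algebraic circle fit in xy
    A=np.c_[2*P[:,:2],np.ones(len(P))];s=np.linalg.lstsq(A,(P[:,:2]**2).sum(1),rcond=None)[0]
    return s[:2],np.sqrt(s[2]+s[:2]@s[:2])
def blob(mask,px):
    n,l=cv2.connectedComponents(mask.astype(np.uint8));m=(l==l[int(px[1]),int(px[0])]).astype(np.uint8)
    c=max(cv2.findContours(m,cv2.RETR_EXTERNAL,cv2.CHAIN_APPROX_NONE)[0],key=cv2.contourArea)
    return c[:,0]
E
python3 - <<'E'
from h import *
im=cv2.imread('pics/top0.png');c=cam('top');hsv=cv2.cvtColor(im,cv2.COLOR_BGR2HSV)
for p in[(223,336),(150,350),(330,314),(345,308),(445,315),(455,343),(460,370),(430,300),(176,298)]:print(p,hsv[p[1],p[0]])
m=hsv[:,:,2]<150
for (n,mk,p,z) in [('inlay',hsv[:,:,2]<160,(223,336),.028),('table',hsv[:,:,2]>160,(150,350),.028),('knob',hsv[:,:,1]>70,(330,314),.17),('lid',hsv[:,:,1]<60,(345,308),.138)]:
    b=blob(mk,p);print(n,len(b),b.mean(0),circ(plane(c,b,z)))
q=plane(c,[(424,318),(466,298),(483,339),(441,357)],.01);print('sq',q,q.mean(0))
print('bowl',plane(c,[(176,298)],.07),'g2',plane(c,[(354,215)],.09))
# scene knob
c2=cam('scene');print('knob scene',plane(c2,[(376,181)],.17))
g=plane(c,[(330,314),(360,302)],.04);print(g)
E
```

```text
(223, 336) [ 12 165 142]
(150, 350) [ 19 108 219]
(330, 314) [ 12 165 133]
(345, 308) [ 19  28 220]
(445, 315) [ 14 160 191]
(455, 343) [ 14 174 113]
(460, 370) [ 11 159  74]
(430, 300) [ 12 169 136]
(176, 298) [ 18  31 216]
inlay 89 [222.74157303 335.66292135] (array([0.44425064, 0.13145118]), np.float64(0.028228243021265184))
table 458 [182.58515284 300.87991266] (array([0.5095903 , 0.20705115]), np.float64(0.1485034600658258))
knob 34 [329.79411765 313.41176471] (array([ 0.48375619, -0.05520661]), np.float64(0.008756995025973598))
lid 155 [331.58709677 311.90322581] (array([ 0.48508495, -0.05741849]), np.float64(0.039107126428375334))
sq [[ 0.46988365 -0.23927648  0.01      ]
 [ 0.50537344 -0.3211223   0.01      ]
 [ 0.42797715 -0.35062425  0.01      ]
 [ 0.39714096 -0.26895824  0.01      ]] [ 0.4500938  -0.29499532  0.01      ]
bowl [[0.51169569 0.20678226 0.07      ]] g2 [[ 0.65108166 -0.10459488  0.09      ]]
knob scene [[ 0.48979428 -0.0510854   0.17      ]]
[[ 0.48094446 -0.06243243  0.04      ]
 [ 0.50150689 -0.11676905  0.04      ]]
```

```bash
cat >> h.py <<'E'
def go(x,y,z,yaw=None):
    o=telemetry.get_obs();r=R.from_euler('xyz',o['orientation'],degrees=True)
    t=r.inv().apply(np.array([x,y,z])-o['tool_pos'])
    w=np.zeros(3)
    tg=R.from_euler('xyz',[180,0,o['orientation'][2] if yaw is None else yaw],degrees=True)
    w=(r.inv()*tg).as_rotvec()
    print('t',o['clock'],'pos',o['tool_pos'].round(4),o['orientation'].round(2),'F',o['force'].round(1),'-> row',t.round(4),w.round(4))
E
python3 -c "
from h import *
go(.45,-.28,.25)"
```

```text
t 0.1 pos [ 0.2062 -0.6422  0.1869] [ 1.7991e+02 -1.0000e-02 -1.6220e+02] F [ 0.1 -0.2  0.5] -> row [-0.3428  0.2704 -0.0627] [ 0.0015 -0.0001 -0.    ]
```

Request:
carry_out(
  rows=[
    [-0.343, 0.27, -0.063, 0, 0, 0],
    [-0.343, 0.27, -0.063, 0, 0, 0],
    [-0.343, 0.27, -0.063, 0, 0, 0],
    [-0.343, 0.27, -0.063, 0, 0, 0],
    [-0.343, 0.27, -0.063, 0, 0, 0],
    [-0.343, 0.27, -0.063, 0, 0, 0],
    [-0.343, 0.27, -0.063, 0, 0, 0],
    [-0.343, 0.27, -0.063, 0, 0, 0],
  ],
  grip=1,
)

```text
clock: 1.1
tool_pos: [0.4525, -0.2777, 0.2513]
orientation: [-180.0, 0.1, -161.9]
force: [0.0, -0.5, -1.1]
opening: 0.0878
gripper_force: 0.0
```

Request:
carry_out(
  rows=[
    [0, 0, 0, 0, 0, 0],
    [0, 0, 0, 0, 0, 0],
  ],
)

```text
clock: 1.35
tool_pos: [0.4496, -0.2814, 0.2503]
orientation: [180.0, -0.0, -162.3]
force: [0.5, -0.4, -0.0]
opening: 0.0879
gripper_force: 0.0
```

```bash
python3 -c "
from h import *
o=telemetry.get_obs();im=viewer.snapshot('wrist')[:,:,::-1];cv2.imwrite('pics/w1.png',im)
c=cam('wrist',o);print(proj(c,[.45,-.295,.01]))
go(.484,-.056,.25)"
```

```text
[[312.64790851 189.69053684]]
t 1.4 pos [ 0.4495 -0.2816  0.2504] [ 1.7998e+02 -4.0000e-02 -1.6229e+02] F [-0.6 -0.3  0.8] -> row [-0.1015  0.2044  0.0004] [ 0.0004 -0.0007 -0.    ]
```

View pics/w1.png

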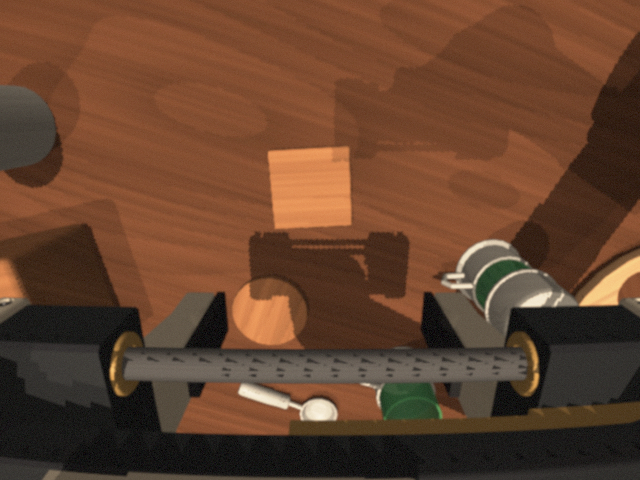

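The wrist view shows the square coaster fully lit, with corners near (268,150), (349,147), (352,226) and (274,229). The lidded glass is at the right, near (515,285).

Request:
carry_out(
  rows=[
    [-0.05, 0.1, 0, 0, 0, 0],
    [-0.1015, 0.2044, 0, 0, 0, 0],
    [-0.1015, 0.2044, 0, 0, 0, 0],
    [-0.1015, 0.2044, 0, 0, 0, 0],
    [-0.1015, 0.2044, 0, 0, 0, 0],
    [-0.1015, 0.2044, 0, 0, 0, 0],
    [-0.1015, 0.2044, 0, 0, 0, 0],
  ],
)

```text
clock: 2.28
tool_pos: [0.4843, -0.0563, 0.2507]
orientation: [-180.0, -0.0, -162.3]
force: [-0.0, 0.2, -0.2]
opening: 0.0874
gripper_force: 0.0
```

```bash
python3 -c "
from h import *
im=cv2.imread('pics/w1.png');o=dict(tool_pos=np.array([.4495,-.2816,.2504]),orientation=np.array([179.98,-.04,-162.29]))
c=cam('wrist',o);v=cv2.cvtColor(im,cv2.COLOR_BGR2HSV)[:,:,2];print(v[190,250],v[190,310],v[154,342])
b=blob(v>165,(310,190));P=plane(c,b,.01)[:,:2].astype(np.float32);r=cv2.minAreaRect(P*1000);print('coaster',r)
o=telemetry.get_obs();im=viewer.snapshot('wrist')[:,:,::-1];cv2.imwrite('pics/w2.png',im)
c=cam('wrist',o);print(proj(c,[[.484,-.056,.17],[.484,-.056,.138]]));go(.484,-.056,.25)
np.savez('o2.npz',**{k:o[k] for k in('tool_pos','orientation')})"
```

```text
128 224 202
coaster ((449.5199890136719, -298.219970703125), (89.41411590576172, 89.91487121582031), 20.84404182434082)
[[325.0799616  234.46501494]
 [324.99346471 222.92272917]]
t 2.325 pos [ 0.4843 -0.0563  0.2507] [-1.8000e+02 -1.0000e-02 -1.6231e+02] F [0.  0.  0.2] -> row [0.0002 0.0004 0.0007] [-0.0001 -0.0002  0.    ]
```

View pics/w2.png

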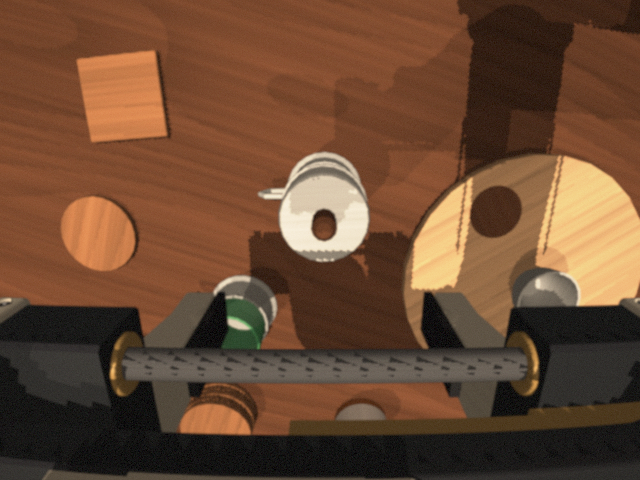

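The wrist view shows the knob at about (322,225) and the lid disc at about (323,215). The inlay is at (496,211).

```bash
python3 -c "
from h import *
im=cv2.imread('pics/w2.png');o=np.load('o2.npz');c=cam('wrist',o)
hsv=cv2.cvtColor(im,cv2.COLOR_BGR2HSV)
k=blob(hsv[:,:,1]>90,(322,225));print('knob bbox',k.min(0),k.max(0))
q=k[k[:,1]>226];print('knob top',circ(plane(c,q,.170)))
l=blob(hsv[:,:,1]<90,(300,215));print(l.min(0),l.max(0))
q=l[l[:,1]>218];print('lid top',circ(plane(c,q,.138)))
i=blob(hsv[:,:,2]<120,(496,211));print(i.min(0),i.max(0),circ(plane(c,i,.028)))
for r in range(205,250,3):print(r,hsv[r,323],end=' ')
"
```

```text
knob bbox [312 210] [335 239]
knob top (array([ 0.47975905, -0.0585548 ]), np.float64(0.008328612573183682))
[258 152] [369 262]
lid top (array([ 0.48107778, -0.05813843]), np.float64(0.036633490858748036))
[470 186] [521 237] (array([0.44245447, 0.12986991]), np.float64(0.029293560072074672))
205 [ 18  51 220] 208 [ 17  60 161] 211 [ 12 153  50] 214 [  9 130  59] 217 [ 10 166  83] 220 [  9 161  90] 223 [ 10 154 103] 226 [ 11 170 105] 229 [ 11 162 110] 232 [ 10 161 128] 235 [ 10 155 130] 238 [ 11 162 104] 241 [ 16  58 195] 244 [ 19  32 245] 247 [ 21  37 244]
```

```bash
python3 -c "
from h import *
go(.4805,-.0577,.146)"
```

```text
t 2.325 pos [ 0.4843 -0.0563  0.2507] [-1.8000e+02 -1.0000e-02 -1.6231e+02] F [0.  0.  0.2] -> row [ 0.004  -0.0002  0.1047] [-0.0001 -0.0002  0.    ]
```

Request:
carry_out(
  rows=[
    [0.004, 0, 0.03, 0, 0, 0],
    [0.004, 0, 0.06, 0, 0, 0],
    [0.004, 0, 0.08, 0, 0, 0],
    [0.004, 0, 0.095, 0, 0, 0],
    [0.004, 0, 0.105, 0, 0, 0],
    [0.004, 0, 0.105, 0, 0, 0],
  ],
)

```text
clock: 3.08
tool_pos: [0.4805, -0.0565, 0.1454]
orientation: [-180.0, -0.0, -162.2]
force: [0.9, -0.2, 0.6]
opening: 0.0878
gripper_force: 0.0
```

Request:
carry_out(
  rows=[
    [0, 0, 0, 0, 0, 0],
    [0, 0, 0, 0, 0, 0],
    [0, 0, 0, 0, 0, 0],
    [0, 0, 0, 0, 0, 0],
    [0, 0, 0, 0, 0, 0],
    [0, 0, 0, 0, 0, 0],
  ],
  grip=-1,
)

```text
clock: 3.82
tool_pos: [0.4807, -0.0562, 0.1458]
orientation: [180.0, 0.0, -162.2]
force: [0.7, 0.7, 0.3]
opening: 0.033
gripper_force: 0.0
```

Request:
carry_out(
  rows=[
    [0, 0, 0, 0, 0, 0],
    [0, 0, 0, 0, 0, 0],
    [0, 0, 0, 0, 0, 0],
    [0, 0, 0, 0, 0, 0],
  ],
)

```text
clock: 4.32
tool_pos: [0.4807, -0.0563, 0.1458]
orientation: [-180.0, 0.0, -162.2]
force: [-0.0, -0.7, -0.6]
opening: 0.0007
gripper_force: 0.0
```

```bash
python3 -c "
from h import *
o=telemetry.get_obs();print(o['opening'],o['tool_pos'])
im=viewer.snapshot('wrist')[:,:,::-1];s=viewer.snapshot('scene')[:,:,::-1]
cv2.imwrite('pics/w3.png',np.hstack([cv2.resize(im,(480,360)),cv2.resize(s[120:280,300:460],(320,320)).copy() if 0 else cv2.copyMakeBorder(cv2.resize(s[100:260,300:440],(315,360)),0,0,0,0,0)]))"
```

```text
0.0006780466011319139 [ 0.48072117 -0.05626223  0.14576947]
```

View pics/w3.png

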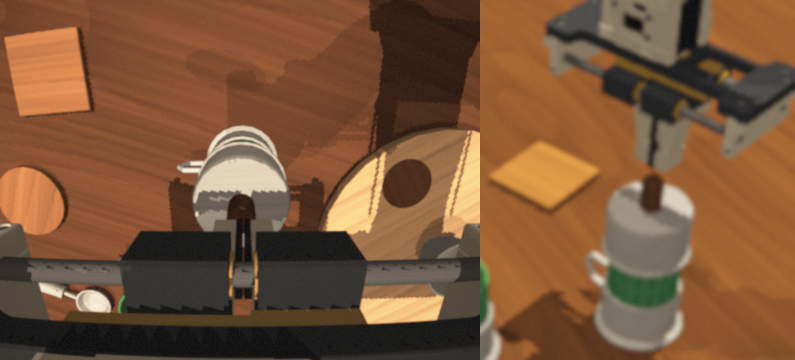

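The knob stands in front of the closed fingers at about crop pixel (240,207). In the scene crop the fingertips appear above the knob, so the grasp missed. I'll check the height by triangulation.

```bash
python3 -c "
from h import *
o=telemetry.get_obs()
c=cam('scene');t=cam('top');w=cam('wrist',o);T=o['tool_pos']
print('TCP in scene',proj(c,T),'top',proj(t,T),'wrist',proj(w,T))
for z in (.13,.14,.15,.16,.17):print(z,plane(t,[(329.8,313.4)],z)[0,:2].round(4),plane(c,[(376,181)],z)[0,:2].round(4),plane(cam('wrist',np.load('o2.npz')),[(323.5,228)],z)[0,:2].round(4))
im=viewer.snapshot('wrist')[:,:,::-1]
cv2.imwrite('pics/w4.png',cv2.resize(im[180:420,220:420],None,fx=2.5,fy=2.5))
s=viewer.snapshot('scene')[:,:,::-1];h=cv2.cvtColor(s,cv2.COLOR_BGR2HSV)
k=blob((h[:,:,0]<14)&(h[:,:,2]<130)&(h[:,:,1]>90),(376,184)) if 0 else None
for r in range(168,200,2):print(r,h[r,376].tolist(),end=' ')
"
```

```text
TCP in scene [[377.31502716 188.28628658]] top [[329.54169928 315.13038965]] wrist [[324.6618672  278.42709542]]
0.13 [ 0.4832 -0.0575] [ 0.4566 -0.094 ] [ 0.4907 -0.0552]
0.14 [ 0.4834 -0.057 ] [ 0.4649 -0.0832] [ 0.4879 -0.056 ]
0.15 [ 0.4835 -0.0565] [ 0.4732 -0.0725] [ 0.4852 -0.0569]
0.16 [ 0.4836 -0.056 ] [ 0.4815 -0.0618] [ 0.4824 -0.0577]
0.17 [ 0.4838 -0.0555] [ 0.4898 -0.0511] [ 0.4796 -0.0586]
168 [18, 51, 50] 170 [16, 59, 56] 172 [20, 61, 63] 174 [12, 148, 110] 176 [13, 181, 137] 178 [12, 169, 77] 180 [10, 160, 67] 182 [13, 182, 70] 184 [11, 171, 67] 186 [11, 169, 65] 188 [13, 174, 66] 190 [13, 179, 67] 192 [12, 173, 65] 194 [13, 76, 90] 196 [19, 43, 131] 198 [20, 43, 153]
```

View pics/w4.png

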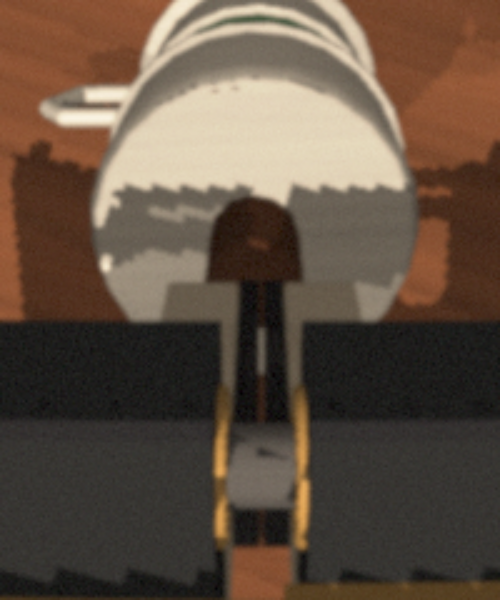

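Both cameras agree that the real fingertips sit about 38 mm behind the reported TCP. In the open view, the tip spacing of 200 px for 88 mm gives a depth of 0.174 m rather than 0.214 m. In the scene view the tips are 15 rows above the TCP's projection. The fingers therefore closed just above the knob. I'll reopen and go down carefully while watching the force.

Request:
carry_out(
  rows=[
    [0, 0, 0, 0, 0, 0],
    [0, 0, 0, 0, 0, 0],
    [0, 0, 0, 0, 0, 0],
    [0, 0, 0, 0, 0, 0],
    [0, 0, 0, 0, 0, 0],
    [0, 0, 0, 0, 0, 0],
  ],
  grip=0.2,
)

```text
clock: 5.28
tool_pos: [0.4807, -0.0563, 0.1458]
orientation: [-180.0, 0.0, -162.2]
force: [1.2, -0.1, -0.0]
opening: 0.0509
gripper_force: 0.0
```

Request:
carry_out(
  rows=[
    [0, -0.001, 0.004, 0, 0, 0],
    [0, -0.001, 0.008, 0, 0, 0],
    [0, -0.001, 0.012, 0, 0, 0],
    [0, -0.001, 0.016, 0, 0, 0],
    [0, -0.001, 0.018, 0, 0, 0],
    [0, -0.001, 0.018, 0, 0, 0],
  ],
)

```text
clock: 6.02
tool_pos: [0.4809, -0.0572, 0.1276]
orientation: [180.0, -0.0, -162.2]
force: [-0.3, 0.5, 0.2]
opening: 0.0526
gripper_force: 0.0
```

```bash
python3 -c "
from h import *
o=telemetry.get_obs();print(o['opening'],o['tool_pos'],o['force'])
im=viewer.snapshot('wrist')[:,:,::-1];s=viewer.snapshot('scene')[:,:,::-1]
cv2.imwrite('pics/w5.png',np.hstack([cv2.resize(im[150:390,180:460],(420,360)),cv2.resize(s[100:260,300:440],(315,360))]))"
```

```text
0.052638557144577984 [ 0.48090931 -0.05723568  0.1275783 ] [-0.33812631  0.50643433  0.15518308]
```

View pics/w5.png

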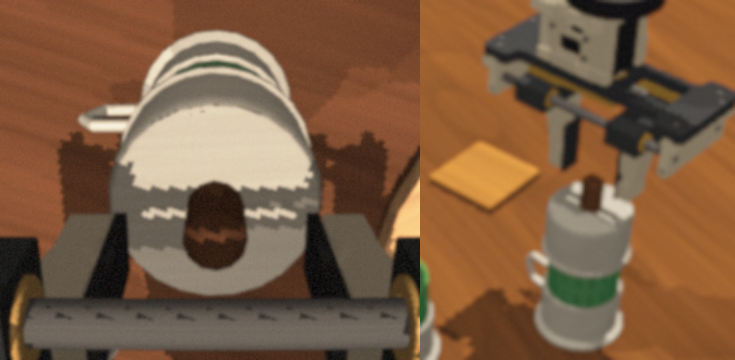

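The fingers straddle the knob, which sits at crop pixel (215,225) with the finger midline at 217. The tips are near the knob's top, so I go down another 19 mm.

Request:
carry_out(
  rows=[
    [0, 0, 0.004, 0, 0, 0],
    [0, 0, 0.008, 0, 0, 0],
    [0, 0, 0.012, 0, 0, 0],
    [0, 0, 0.016, 0, 0, 0],
    [0, 0, 0.019, 0, 0, 0],
    [0, 0, 0.019, 0, 0, 0],
  ],
)

```text
clock: 6.88
tool_pos: [0.4809, -0.0573, 0.1085]
orientation: [180.0, -0.0, -162.2]
force: [0.3, -1.2, -1.0]
opening: 0.0527
gripper_force: 0.0
```

Request:
carry_out(
  rows=[
    [0, 0, 0, 0, 0, 0],
    [0, 0, 0, 0, 0, 0],
    [0, 0, 0, 0, 0, 0],
    [0, 0, 0, 0, 0, 0],
    [0, 0, 0, 0, 0, 0],
    [0, 0, 0, 0, 0, 0],
    [0, 0, 0, 0, 0, 0],
  ],
  grip=-1,
)

```text
clock: 7.75
tool_pos: [0.481, -0.0572, 0.1088]
orientation: [-180.0, 0.0, -162.2]
force: [-0.5, -0.4, -0.0]
opening: 0.019
gripper_force: 30.0
```

Request:
carry_out(
  rows=[
    [0, 0, -0.005, 0, 0, 0],
    [0, 0, -0.012, 0, 0, 0],
    [0, 0, -0.022, 0, 0, 0],
    [0, 0, -0.032, 0, 0, 0],
    [0, 0, -0.042, 0, 0, 0],
    [0, 0, -0.052, 0, 0, 0],
    [0, 0, -0.062, 0, 0, 0],
    [0, 0, -0.07, 0, 0, 0],
  ],
)

```text
clock: 8.75
tool_pos: [0.4811, -0.0572, 0.1795]
orientation: [-180.0, 0.0, -162.2]
force: [0.4, 0.4, -2.2]
opening: 0.0188
gripper_force: 30.0
```

```bash
python3 -c "
from h import *
o=telemetry.get_obs();print(o['opening'],o['tool_pos'],o['force'])
im=viewer.snapshot('wrist')[:,:,::-1];s=viewer.snapshot('scene')[:,:,::-1]
cv2.imwrite('pics/w6.png',np.hstack([cv2.resize(im[150:390,180:460],(420,360)),cv2.resize(s[80:260,300:440],(315,360))]))
go(.4495,-.298,.108)"
```

```text
0.018754813832231255 [ 0.48112518 -0.05719319  0.1794996 ] [ 0.40850826  0.44151775 -2.18710358]
t 8.85 pos [ 0.4816 -0.0571  0.1798] [-1.7999e+02  9.0000e-02 -1.6219e+02] F [-0.1 -0.2 -2.2] -> row [ 0.1044 -0.2195  0.0717] [-0.0002  0.0016 -0.    ]
```

View pics/w6.png

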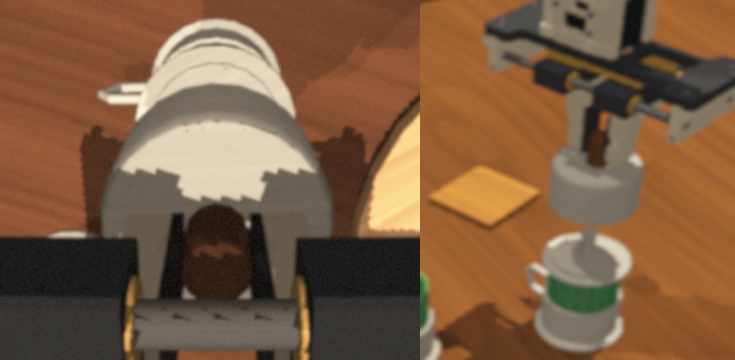

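The lid is clear of the stem and hangs level in the gripper, with the knob at crop pixel (217,250). Next I carry it over to the coaster.

Request:
carry_out(
  rows=[
    [0.01, -0.022, 0, 0, 0, 0],
    [0.03, -0.063, 0, 0, 0, 0],
    [0.05, -0.107, 0, 0, 0, 0],
    [0.07, -0.15, 0, 0, 0, 0],
    [0.09, -0.19, 0, 0, 0, 0],
    [0.1, -0.212, 0.01, 0, 0, 0],
    [0.1044, -0.2195, 0.03, 0, 0, 0],
    [0.1044, -0.2195, 0.06, 0, 0, 0],
  ],
)

```text
clock: 9.85
tool_pos: [0.4489, -0.2991, 0.1183]
orientation: [-180.0, 0.0, -162.3]
force: [0.8, 1.0, -2.3]
opening: 0.019
gripper_force: 30.0
```

Request:
carry_out(
  rows=[
    [0, 0, 0.02, 0, 0, 0],
    [0, 0, 0.04, 0, 0, 0],
    [0, 0, 0.06, 0, 0, 0],
    [0, 0, 0.07, 0, 0, 0],
    [0, 0, 0.076, 0, 0, 0],
    [0, 0, 0.08, 0, 0, 0],
    [0, 0, 0.08, 0, 0, 0],
  ],
)

```text
clock: 10.72
tool_pos: [0.4489, -0.2982, 0.0389]
orientation: [-180.0, 0.0, -162.2]
force: [-0.1, -0.4, -0.8]
opening: 0.0189
gripper_force: 30.0
```

```bash
python3 -c "
from h import *
go(.4495,-.298,.0247)"
```

```text
t 10.725 pos [ 0.4489 -0.2982  0.0389] [-1.7999e+02  1.0000e-02 -1.6219e+02] F [-0.1 -0.4 -0.8] -> row [-0.0006 -0.      0.0142] [-0.0002  0.0002 -0.    ]
```

Request:
carry_out(
  rows=[
    [0, 0, 0.003, 0, 0, 0],
    [0, 0, 0.006, 0, 0, 0],
    [0, 0, 0.009, 0, 0, 0],
    [0, 0, 0.011, 0, 0, 0],
    [0, 0, 0.0125, 0, 0, 0],
    [0, 0, 0.0125, 0, 0, 0],
  ],
)

```text
clock: 11.48
tool_pos: [0.4487, -0.2981, 0.0261]
orientation: [180.0, -0.0, -162.2]
force: [0.1, -0.8, -1.9]
opening: 0.0187
gripper_force: 30.0
```

Request:
carry_out(
  rows=[
    [0, 0, 0.0005, 0, 0, 0],
    [0, 0, 0.001, 0, 0, 0],
    [0, 0, 0.0015, 0, 0, 0],
  ],
)

```text
clock: 11.85
tool_pos: [0.4488, -0.2981, 0.0248]
orientation: [-180.0, 0.0, -162.2]
force: [-0.7, 0.8, 2.5]
opening: 0.019
gripper_force: 30.0
```

Request:
carry_out(
  rows=[
    [0, 0, 0, 0, 0, 0],
    [0, 0, 0, 0, 0, 0],
    [0, 0, 0, 0, 0, 0],
    [0, 0, 0, 0, 0, 0],
    [0, 0, 0, 0, 0, 0],
  ],
  grip=0.2,
)

```text
clock: 12.48
tool_pos: [0.4488, -0.2981, 0.0248]
orientation: [-180.0, 0.0, -162.2]
force: [1.6, 0.1, -0.6]
opening: 0.052
gripper_force: 0.0
```

Request:
carry_out(
  rows=[
    [0, 0, -0.01, 0, 0, 0],
    [0, 0, -0.03, 0, 0, 0],
    [0, 0, -0.06, 0, 0, 0],
    [0, 0, -0.1, 0, 0, 0],
    [0, 0, -0.15, 0, 0, 0],
    [0, 0, -0.19, 0, 0, 0],
    [0, 0, -0.2, 0, 0, 0],
    [0, 0, -0.2, 0, 0, 0],
  ],
)

```text
clock: 13.48
tool_pos: [0.4489, -0.2981, 0.2255]
orientation: [-180.0, 0.1, -162.2]
force: [-0.4, 0.2, -1.1]
opening: 0.0525
gripper_force: 0.0
```

```bash
python3 -c "
from h import *
o=telemetry.get_obs();im=viewer.snapshot('wrist')[:,:,::-1];s=viewer.snapshot('scene')[:,:,::-1]
c=cam('wrist',o)
cv2.imwrite('pics/w7.png',np.hstack([cv2.resize(im[120:360,180:460],(420,360)),cv2.resize(s[100:260,290:430],(315,360))]))
h=cv2.cvtColor(np.ascontiguousarray(im),cv2.COLOR_BGR2HSV)
p=proj(c,[[.4488,-.298,.086],[.4488,-.298,.054]]);print(p)
l=blob(h[:,:,1]<90,p[1]+[-22,-5]);print('lid px',l.min(0),l.max(0))
q=l[l[:,1]>(l[:,1].min()+l[:,1].max())/2];print('lid top fit',circ(plane(c,q,.054)))
q=blob((h[:,:,1]>=90)&(h[:,:,2]>165),(p[1]+[-60,0])) if 0 else None
s2=viewer.snapshot('top');cv2.imwrite('pics/top2.png',s2[:,:,::-1])
go(.478,-.056,.25,-40.7)"
```

```text
[[324.66181919 214.65362995]
 [324.64060146 206.37783557]]
lid px [286 163] [362 243]
lid top fit (array([ 0.44968976, -0.29817192]), np.float64(0.03592988795232351))
t 13.625 pos [ 0.448  -0.2978  0.2234] [ 1.7991e+02 -1.0000e-01 -1.6220e+02] F [ 0.4 -0.4 -0.3] -> row [-0.1025  0.221  -0.0264] [ 2.8000e-03  6.0000e-04 -2.1205e+00]
```

View pics/w7.png

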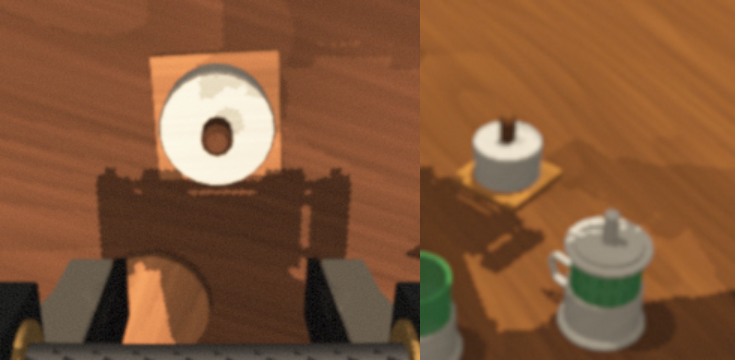

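The lid stands upright with its knob up at (0.4497, -0.2982), matching the coaster centre (0.4495, -0.2982). The strainer stem is exposed on the glass. Next I move above it, turning the tool so the fingers close along the turntable's radius.

Request:
carry_out(
  rows=[
    [-0.1, 0.22, -0.03, 0, 0, -2.12],
    [-0.1, 0.22, -0.03, 0, 0, -2.12],
    [-0.1, 0.22, -0.03, 0, 0, -2.12],
    [-0.1, 0.22, -0.03, 0, 0, -2.12],
    [-0.1, 0.22, -0.03, 0, 0, -2.12],
    [-0.1, 0.22, -0.03, 0, 0, -2.12],
    [-0.1, 0.22, -0.03, 0, 0, -2.12],
    [-0.1, 0.22, -0.03, 0, 0, -2.12],
  ],
)

```text
clock: 14.62
tool_pos: [0.4761, -0.058, 0.2534]
orientation: [179.9, 0.0, -75.9]
force: [0.1, 0.7, -0.6]
opening: 0.0522
gripper_force: 0.0
```

```bash
python3 -c "
from h import *
go(.481,-.057,.22,-40.7)"
```

```text
t 14.625 pos [ 0.4761 -0.058   0.2534] [179.86   0.   -75.88] F [ 0.1  0.7 -0.6] -> row [ 0.0002 -0.0051  0.0334] [ 0.0024  0.0009 -0.614 ]
```

Request:
carry_out(
  rows=[
    [0, -0.005, 0.033, 0, 0, -0.614],
    [0, -0.005, 0.033, 0, 0, -0.614],
    [0, -0.005, 0.033, 0, 0, -0.614],
    [0, -0.005, 0.033, 0, 0, -0.614],
    [0, -0.005, 0.033, 0, 0, -0.614],
    [0, -0.005, 0.033, 0, 0, -0.614],
  ],
)

```text
clock: 15.38
tool_pos: [0.4812, -0.0569, 0.2212]
orientation: [179.9, 0.0, -41.1]
force: [-0.0, 0.4, 0.1]
opening: 0.0526
gripper_force: 0.0
```

```bash
python3 -c "
from h import *
o=telemetry.get_obs();im=np.ascontiguousarray(viewer.snapshot('wrist')[:,:,::-1])
c=cam('wrist',o);p=proj(c,[[.481,-.057,.13],[.481,-.057,.098],[.481,-.057,.094]]);print(p)
h=cv2.cvtColor(im,cv2.COLOR_BGR2HSV)
l=blob((h[:,:,1]<90)&(h[:,:,2]>60),p[1]+[-15,0]);print(l.min(0),l.max(0))
cv2.drawContours(im,[l.reshape(-1,1,2)],0,(0,0,255),1)
ti=blob(h[:,:,2]<110,(324,400)) if 0 else None
s=viewer.snapshot('top')[:,:,::-1];ht=cv2.cvtColor(np.ascontiguousarray(s),cv2.COLOR_BGR2HSV)
cv2.imwrite('pics/w8.png',np.hstack([cv2.resize(im[120:360,180:460],(420,360)),cv2.resize(s[260:400,120:260],(360,360))]))
go(.481,-.057,.0645,-40.7)"
```

```text
[[323.07243759 229.72908254]
 [323.15076324 218.97568496]
 [323.15955608 217.76973061]]
[277 140] [370 260]
t 15.475 pos [ 0.4814 -0.0569  0.2214] [ 1.7997e+02  2.0000e-02 -4.1120e+01] F [0.9 0.4 0.4] -> row [-0.0002  0.0003  0.1569] [ 0.0005  0.0004 -0.0073]
```

View pics/w8.png

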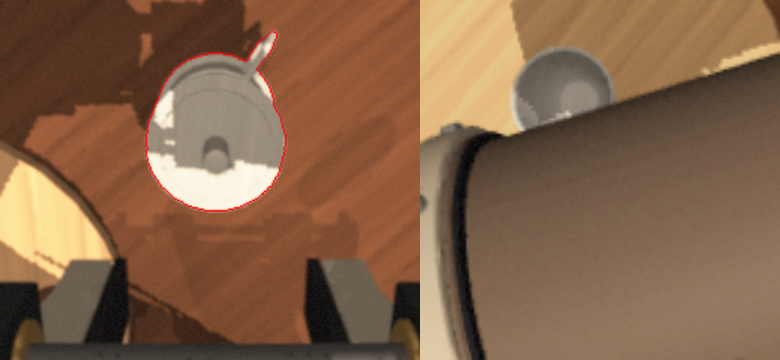

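The stem top is at about (323,225) and the flange is clean. The column agrees with the tool axis. Next I go down onto the stem, with the tips about 5 mm above the step.

Request:
carry_out(
  rows=[
    [0, 0, 0.04, 0, 0, 0],
    [0, 0, 0.08, 0, 0, 0],
    [0, 0, 0.11, 0, 0, 0],
    [0, 0, 0.13, 0, 0, 0],
    [0, 0, 0.14, 0, 0, 0],
    [0, 0, 0.149, 0, 0, 0],
    [0, 0, 0.155, 0, 0, 0],
    [0, 0, 0.155, 0, 0, 0],
  ],
)

```text
clock: 16.48
tool_pos: [0.4815, -0.0569, 0.0667]
orientation: [180.0, 0.0, -41.1]
force: [-0.6, -0.4, -0.2]
opening: 0.0527
gripper_force: 0.0
```

Request:
carry_out(
  rows=[
    [0, 0, 0, 0, 0, 0],
    [0, 0, 0, 0, 0, 0],
    [0, 0, 0, 0, 0, 0],
    [0, 0, 0, 0, 0, 0],
    [0, 0, 0, 0, 0, 0],
    [0, 0, 0, 0, 0, 0],
    [0, 0, 0, 0, 0, 0],
  ],
  grip=-1,
)

```text
clock: 17.35
tool_pos: [0.4816, -0.0569, 0.0668]
orientation: [-180.0, -0.0, -41.1]
force: [0.1, 0.6, 1.2]
opening: 0.0129
gripper_force: 30.0
```

Request:
carry_out(
  rows=[
    [0, 0, -0.004, 0, 0, 0],
    [0, 0, -0.012, 0, 0, 0],
    [0, 0, -0.022, 0, 0, 0],
    [0, 0, -0.034, 0, 0, 0],
    [0, 0, -0.048, 0, 0, 0],
    [0, 0, -0.064, 0, 0, 0],
    [0, 0, -0.08, 0, 0, 0],
    [0, 0, -0.095, 0, 0, 0],
  ],
)

```text
clock: 18.35
tool_pos: [0.4816, -0.0569, 0.1631]
orientation: [-180.0, -0.0, -41.1]
force: [0.8, -0.4, -0.8]
opening: 0.013
gripper_force: 30.0
```

Request:
carry_out(
  rows=[
    [0, 0, -0.01, 0, 0, 0],
    [0, 0, -0.01, 0, 0, 0],
  ],
)

```text
clock: 18.6
tool_pos: [0.482, -0.0568, 0.1726]
orientation: [-179.9, -0.0, -41.1]
force: [0.3, -1.1, -2.0]
opening: 0.0134
gripper_force: 30.0
```

```bash
python3 -c "
from h import *
o=telemetry.get_obs();im=np.ascontiguousarray(viewer.snapshot('wrist')[:,:,::-1])
c=cam('wrist',o);p=proj(c,[[.443,.1305,.028]])[0];print('inlay px now',p,'opening',o['opening'])
go(.443,.1305,.165,-40.7)
go(.443,.0,.175,-40.7)
o['tool_pos']=np.array([.443,.0,.175]);print(proj(cam('wrist',o),[[.443,.1305,.028]]))
"
```

```text
inlay px now [210.4371047  358.20458005] opening 0.013350712297789244
t 18.65 pos [ 0.4815 -0.0568  0.1718] [-179.98    0.    -41.07] F [-0.6  0.  -2.4] -> row [-0.1521 -0.1159  0.0068] [-0.0004  0.     -0.0065]
t 18.65 pos [ 0.4815 -0.0568  0.1718] [-179.98    0.    -41.07] F [-0.6  0.  -2.4] -> row [-0.0664 -0.0175 -0.0032] [-0.0004  0.     -0.0065]
[[221.82674275 298.55401418]]
```

```bash
python3 -c "
from h import *
go(.398,.170,.172,-40.7)"
```

```text
t 18.65 pos [ 0.4815 -0.0568  0.1718] [-179.98    0.    -41.07] F [-0.6  0.  -2.4] -> row [-2.120e-01 -1.161e-01 -2.000e-04] [-0.0004  0.     -0.0065]
```

Request:
carry_out(
  rows=[
    [-0.02, -0.011, 0, 0, 0, -0.006],
    [-0.06, -0.033, 0, 0, 0, -0.006],
    [-0.1, -0.055, 0, 0, 0, -0.006],
    [-0.14, -0.077, 0, 0, 0, -0.006],
    [-0.175, -0.096, 0, 0, 0, -0.006],
    [-0.2, -0.11, 0, 0, 0, -0.006],
    [-0.212, -0.116, 0, 0, 0, -0.006],
    [-0.212, -0.116, 0, 0, 0, -0.006],
  ],
)

```text
clock: 19.65
tool_pos: [0.3975, 0.1701, 0.1713]
orientation: [179.9, 0.0, -40.6]
force: [0.1, -0.5, -2.6]
opening: 0.0131
gripper_force: 30.0
```

Request:
carry_out(
  rows=[
    [0, 0, 0, 0, 0, 0],
    [0, 0, 0, 0, 0, 0],
  ],
)

```text
clock: 19.9
tool_pos: [0.3981, 0.1691, 0.1716]
orientation: [180.0, 0.0, -40.8]
force: [-0.4, -0.1, -0.8]
opening: 0.0131
gripper_force: 30.0
```

```bash
python3 -c "
from h import *
o=telemetry.get_obs();im=np.ascontiguousarray(viewer.snapshot('wrist')[:,:,::-1]);cv2.imwrite('pics/w9.png',im)
c=cam('wrist',o);p=proj(c,[[.443,.1305,.028]])[0];print('pred',p)
h=cv2.cvtColor(im,cv2.COLOR_BGR2HSV);x,y=p.astype(int)
print(h[y,x-50:x+60:8].tolist());print(h[y-60:y+60:8,x].tolist())
for th in(85,100,120,140):
    b=blob(h[:,:,2]<th,(x,y));print(th,b.min(0),b.max(0),circ(plane(c,b,.028)))
go(.443,.1305,.165)
"
```

```text
pred [322.95862516 144.8537517 ]
[[13, 134, 162], [15, 132, 154], [13, 136, 139], [10, 145, 74], [10, 166, 72], [11, 171, 76], [10, 148, 76], [12, 169, 77], [11, 152, 74], [11, 171, 76], [11, 155, 74], [13, 134, 133], [17, 121, 238], [20, 112, 245]]
[[19, 115, 244], [20, 114, 244], [19, 113, 245], [14, 135, 204], [10, 161, 130], [10, 159, 143], [11, 160, 137], [10, 155, 138], [11, 161, 73], [10, 165, 136], [11, 164, 129], [11, 162, 71], [14, 137, 132], [14, 137, 151], [15, 132, 151]]
85 [290 129] [358 178] (array([0.43903341, 0.13169776]), np.float64(0.021703940822474985))
100 [290 129] [358 178] (array([0.43902364, 0.13173276]), np.float64(0.022108796728434858))
120 [289 128] [359 179] (array([0.43905218, 0.13193936]), np.float64(0.02287619374344884))
140 [0 0] [639 479] (array([0.28894322, 0.25561469]), np.float64(0.2957151646424997))
t 19.95 pos [0.3981 0.1692 0.1717] [179.98   0.   -40.79] F [ 0.6 -0.  -2. ] -> row [ 0.0593 -0.0001  0.0067] [0.0003 0.     0.    ]
```

```bash
python3 -c "
from h import *
im=cv2.imread('pics/w9.png');o=telemetry.get_obs();c=cam('wrist',o)
s=cv2.cvtColor(cv2.medianBlur(im,7),cv2.COLOR_BGR2HSV)[:,:,1]
for th in(143,146,149):
    b=blob(s>th,(323,150));print(th,b.min(0),b.max(0),cv2.minEnclosingCircle(b)[0],circ(plane(c,b,.028)))
"
```

```text
143 [289 109] [359 179] (323.8860168457031, 144.07168579101562) (array([0.44258942, 0.12972049]), np.float64(0.02897432645083539))
146 [290 109] [358 179] (323.67022705078125, 143.82205200195312) (array([0.44267588, 0.12970398]), np.float64(0.028747449442632234))
149 [290 109] [358 179] (324.1334533691406, 143.9661865234375) (array([0.44278478, 0.12967295]), np.float64(0.02843795014310411))
```

Request:
carry_out(
  rows=[
    [0.02, 0, 0, 0, 0, 0],
    [0.045, 0.0005, 0, 0, 0, 0],
    [0.0595, 0.0005, 0, 0, 0, 0],
    [0.0595, 0.0005, 0.02, 0, 0, 0],
    [0.0595, 0.0005, 0.045, 0, 0, 0],
    [0.0595, 0.0005, 0.07, 0, 0, 0],
    [0.0595, 0.0005, 0.088, 0, 0, 0],
    [0.0595, 0.0005, 0.095, 0, 0, 0],
  ],
)

```text
clock: 20.95
tool_pos: [0.4423, 0.13, 0.0758]
orientation: [179.9, 0.0, -40.8]
force: [-0.1, -0.6, -1.6]
opening: 0.0134
gripper_force: 30.0
```

Request:
carry_out(
  rows=[
    [0, 0, 0, 0, 0, 0],
    [0, 0, 0, 0, 0, 0],
  ],
)

```text
clock: 21.2
tool_pos: [0.4433, 0.131, 0.0775]
orientation: [-179.9, -0.0, -40.7]
force: [-1.2, -0.1, -1.9]
opening: 0.0128
gripper_force: 30.0
```

```bash
python3 -c "
from h import *
go(.4427,.1298,.0648)"
```

```text
t 21.2 pos [0.4433 0.131  0.0775] [-1.7993e+02 -2.0000e-02 -4.0720e+01] F [-1.2 -0.1 -1.9] -> row [0.0003 0.0013 0.0127] [-0.0013 -0.0004  0.    ]
```

Request:
carry_out(
  rows=[
    [0, 0.001, 0.002, 0, 0, 0],
    [0, 0.001, 0.004, 0, 0, 0],
    [0, 0.001, 0.006, 0, 0, 0],
    [0, 0.001, 0.008, 0, 0, 0],
    [0, 0.001, 0.0095, 0, 0, 0],
    [0, 0.001, 0.0105, 0, 0, 0],
    [0, 0.001, 0.0105, 0, 0, 0],
    [0, 0.001, 0.0105, 0, 0, 0],
  ],
)

```text
clock: 22.2
tool_pos: [0.4421, 0.1299, 0.0663]
orientation: [-180.0, -0.0, -40.7]
force: [0.0, 0.5, -2.0]
opening: 0.0132
gripper_force: 30.0
```

Request:
carry_out(
  rows=[
    [0, 0, 0.0003, 0, 0, 0],
    [0, 0, 0.0006, 0, 0, 0],
    [0, 0, 0.0008, 0, 0, 0],
  ],
)

```text
clock: 22.58
tool_pos: [0.442, 0.1299, 0.0655]
orientation: [-180.0, 0.0, -40.7]
force: [0.4, -0.2, -1.8]
opening: 0.013
gripper_force: 30.0
```

Request:
carry_out(
  rows=[
    [0, 0, 0.0003, 0, 0, 0],
    [0, 0, 0.0006, 0, 0, 0],
    [0, 0, 0.0008, 0, 0, 0],
  ],
)

```text
clock: 22.95
tool_pos: [0.4421, 0.1299, 0.0648]
orientation: [-180.0, -0.0, -40.7]
force: [-0.9, -0.4, 0.5]
opening: 0.0131
gripper_force: 30.0
```

Request:
carry_out(
  rows=[
    [0, 0, 0.0002, 0, 0, 0],
    [0, 0, 0.0003, 0, 0, 0],
  ],
)

```text
clock: 23.2
tool_pos: [0.4423, 0.1299, 0.0648]
orientation: [-180.0, -0.0, -40.7]
force: [-1.0, -0.3, 5.6]
opening: 0.0134
gripper_force: 30.0
```

Request:
carry_out(
  rows=[
    [0, 0, 0, 0, 0, 0],
    [0, 0, 0, 0, 0, 0],
    [0, 0, 0, 0, 0, 0],
    [0, 0, 0, 0, 0, 0],
  ],
  grip=-0.2,
)

```text
clock: 23.7
tool_pos: [0.442, 0.1299, 0.0643]
orientation: [180.0, 0.0, -40.7]
force: [-0.0, -0.5, -0.2]
opening: 0.0348
gripper_force: 0.0
```

Request:
carry_out(
  rows=[
    [0, 0, -0.004, 0, 0, 0],
    [0, 0, -0.012, 0, 0, 0],
    [0, 0, -0.024, 0, 0, 0],
    [0, 0, -0.045, 0, 0, 0],
    [0, 0, -0.075, 0, 0, 0],
    [0, 0, -0.115, 0, 0, 0],
    [0, 0, -0.15, 0, 0, 0],
    [0, 0, -0.15, 0, 0, 0],
  ],
)

```text
clock: 24.7
tool_pos: [0.4436, 0.1308, 0.2182]
orientation: [-179.6, -0.1, -40.7]
force: [0.3, 0.1, -0.6]
opening: 0.035
gripper_force: 0.0
```

```bash
python3 -c "
from h import *
go(.35,.21,.25)"
```

```text
t 24.7 pos [0.4436 0.1308 0.2182] [-1.7963e+02 -1.0000e-01 -4.0710e+01] F [ 0.3  0.1 -0.6] -> row [-0.1226  0.0008 -0.032 ] [-0.0064 -0.0018  0.    ]
```

Request:
carry_out(
  rows=[
    [0.03, 0.038, -0.05, 0, 0, 0],
    [0.07, 0.09, -0.05, 0, 0, 0],
    [0.11, 0.14, -0.05, 0, 0, 0],
    [0.15, 0.19, -0.05, 0, 0, 0],
    [0.19, 0.245, -0.05, 0, 0, 0],
    [0.22, 0.285, -0.05, 0, 0, 0],
    [0.233, 0.301, -0.05, 0, 0, 0],
    [0.233, 0.301, -0.05, 0, 0, 0],
  ],
)

```text
clock: 25.7
tool_pos: [0.4214, -0.2518, 0.2638]
orientation: [180.0, 0.1, -40.9]
force: [-0.4, 0.6, -0.3]
opening: 0.0351
gripper_force: 0.0
```

```bash
python3 -c "
from h import *
im=np.ascontiguousarray(viewer.snapshot('top')[:,:,::-1]);c=cam('top')
s=np.ascontiguousarray(viewer.snapshot('scene')[:,:,::-1])
print('pred flange,bottom',proj(c,[[.4427,.1298,.092],[.4427,.1298,.028]]),'scene',proj(cam('scene'),[[.4427,.1298,.092]]))
h=cv2.cvtColor(im,cv2.COLOR_BGR2HSV);p=proj(c,[[.4427,.1298,.092]])[0].astype(int)
b=blob(cv2.medianBlur(h[:,:,1],3)<75,p+[-12,0]);print(b.min(0),b.max(0),'flange',circ(plane(c,b,.092)))
for n,z,q in(('turntable',.028,(150,350)),):
    b=blob(h[:,:,2]>160,q);print(n,circ(plane(c,b,z)))
a=cv2.imread('pics/top0.png')
P=im[225:385,95:275];A=a[225:385,95:275]
v=np.hstack([cv2.resize(P,(450,400)),cv2.resize(s[180:420,260:470],(350,400))]);cv2.imwrite('pics/end.png',v)
print(telemetry.get_obs()['tool_pos'],telemetry.get_obs()['clock'])"
```

```text
pred flange,bottom [[217.53036438 338.60379508]
 [223.607938   336.40199621]] scene [[450.66126098 261.53239485]]
[194 314] [240 361] flange (array([0.44411467, 0.13033541]), np.float64(0.03920713060899512))
turntable (array([0.50993174, 0.20856726]), np.float64(0.14768808498676342))
[ 0.42181322 -0.25017029  0.26414137] 25.8
```

View pics/end.png

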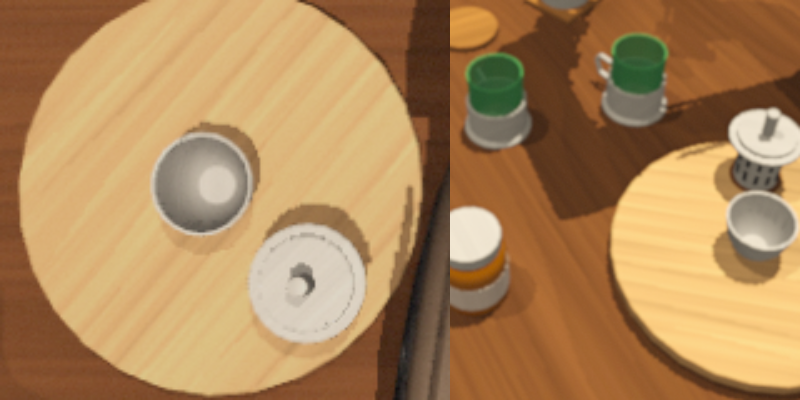

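The strainer stands upright on the turntable. Its flange fits to (0.4441, 0.1303) in the top view, against (0.4443, 0.1315) for the inlay. The glass and bystanders are in place, and the arm is clear.

```bash
python3 -c "
from plant import workorder
print(workorder.close_job())"
```

```text
the job is handed in; nothing more can be done
None
```

The job is handed in at about 26 s: the lid stands knob up within about 1 mm of the coaster's centre and the strainer stands upright within about 2 mm of the inlay's centre. The glass and bystanders looked undisturbed and the turntable showed no sign of turning, though I did not measure its angle.

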